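# Release the carving vise with its two buttons

## Task

Open the quick-release carving vise: press its two red buttons down together, one fingertip on each, and keep both held down until the sprung jaw has slid fully open by itself; then let go so that both buttons come back up. Do not touch the moving jaw, do not grasp or lift anything, and leave the carved wing standing in the vise and the mug and tin where they are.

Things in the scene. Friction and masses are not known exactly. Their poses are not given: they have to be found in the camera images.
- vise: Green bench vise, fixed to the bench. Origin on the bench under the middle of its button housing, a green block 70 mm (x) by 136 mm (y) by 65 mm high; z up. From the housing a steel bed 20 mm high runs along +x to 200 mm from the origin, with the carved wing, the moving jaw (62 mm high, 35 mm long) and a low end plate on it. The two red buttons stand on the housing at x 0, y +30 mm and y -30 mm. Nothing of the vise or wing is higher than the button tops.
- left_top (a point): Centre of the top face of the left (+y of the vise) red push button: round, 28 mm across, its top 83 mm above the bench and 18 mm above the housing when up. It goes straight down. This point moves with the button.
- right_top (a point): Centre of the top face of the right (-y of the vise) red button, same as the left one; the two centres are 60 mm apart.
- left_button (a joint): How far the left button is pressed, m: 0 up, 0.008 fully down. Its spring needs about 2 N to start and 4 N when fully down. Its pin frees the jaw when pressed deeper than 0.005 and springs back when let go.
- right_button (a joint): The same for the right button. Either pin alone holds the jaw, so both have to be down at the same time.
- jaw (a joint): How far the moving jaw has opened along the vise's +x, m: 0 closed, 0.05 fully open (against its stop). With both buttons down a damped spring opens it slowly, in about 2 s; if either button comes up early the jaw is caught at the next notch (every 16 mm) until both are pressed again. It stays open.
- jaw_top (a point): Centre of the top of the moving jaw, a green block 25 mm (x) by 128 mm (y) with a wooden lining; 62 mm above the bench; moves with the jaw, 106 mm from the vise's origin along its +x when closed.
- wing: Carved wooden wing, 36 by 80 mm and 58 mm high, standing loose on the vise's bed between the wooden jaw linings, 64 mm along +x from the vise's origin. Origin at the centre of its underside, 20 mm above the bench.
- mug: Black mug, 76 mm across, 95 mm high, loose on the bench beside the vise. Origin at the centre of its underside.
- tin: Steel tin, 72 mm across, 70 mm high, loose on the bench beside the vise. Origin at the centre of its underside.
Not all that is in view belongs to the job. What is meant by the wing is not black or purple, and is the larger of those in its own colour.

How it is judged:
By the outcome, as a careful person would: the job done as asked, in the order asked, and still so for the second after the job is handed in, with the robot touching nothing.
It also fails if it takes over 35 s, if anything falls off the work surface, if the arm or the gripper's body presses on something with over 40 N, if the wrist force passes 120 N, or if a joint passes its speed limit or range.

## Robot

A 6-joint arm with a two-finger parallel gripper is mounted at the origin on the work surface. World frame = base frame: x ahead of the robot, y to its left, z up, the work surface at z = 0. Lengths are in m, angles in rad, forces in N, time in s.
With the tool pointing down it reaches from about 0.425 to 0.95 m from the base axis. Payload 3.5 kg.
Tool frame: the origin (TCP) lies at the very end of the fingers, on their centre line; the grasp point (between the pads) lies ctrl.grip_point_offset behind it (ctrl.grip_point_offset is the distance from the TCP to the grasp point, in m); z points along the fingers, y is the direction in which the jaws open and shut (so a half turn about z gives the same grasp; the last joint's range is limited). The gripper opens to 85 mm and grips with 20 to 120 N. Pads are 22 mm wide; open, the fingers measure 114 mm over their backs; the gripper's body (76 mm by 85 mm) begins 54 mm behind the grasp point. The pads swing forward as they close: fully open they stand 13 mm farther back than shut.
Start: joints at [-1.304, 0.286, 1.577, -0, 1.279, -0.15], TCP at [0.273, -0.617, 0.231] pointing down, gripper open.
Joint ranges: [-2.77, 2.77], [-0.9, 2.22], [0.21, 2.48], [-1.53, 4.67], [0.24, 2.81], [-2.84, 2.84]. Speed limits (rad/s): [2.79, 2.79, 3.14, 3.14, 3.14, 3.14].

## Interface

Orientations are given as a unit quaternion [x, y, z, w].
In Python, from plant import ctrl gives the robot as it stands.
- The arm moves only by the tool servo_tool, never from a script. Its argument "increments" is a list of rows, each a list of 5 numbers: the opening, from 0 (shut) to 1 (fully open), then the shift along the world's x, y, z in units of 40 mm (1.0 is 40 mm), then the turn about the world's z in units of 5 degrees (1.0 is 5 degrees). A call has exactly 10 rows; each row is the pose to reach, as a shift and turn from the pose measured when the call began; what a row does not reach only later rows make up. A row lasts 1/12 s, in which the tool goes at most 41.7 mm and 7.16 degrees, less where a joint would pass 70% of its speed; a pose out of reach is approached as far as the arm can. A call with a gripper value outside its range is refused whole. The fingers move at their own pace and stop on an object; "grip_force" is the grip in N (left out, the last holds). Time passes only in rows, so rows that repeat a pose let the fingers close, or fill a call up. It gives the time, the measured TCP pose, the force and the opening at its end, in the units of the state.
- ctrl.get_state(): the state, without advancing time (a new reading comes with each control period).
- ctrl.read_camera(name): name is "scene" or "top" or "wrist"; returns a dict with "frame" (384x512x3 uint8, red, green, blue), "K" (3x3 intrinsics, pixels), "extrinsics" (4x4, takes a point from camera to world coordinates). Camera axes: x right, y down, z forward; pixel columns grow to the right and rows downward; lengths in m; the calibration is good to about 2 mm. A picture is of the moment at which its call begins. There is no depth.
- ctrl.sign_off(): hands the job in, once; it reports no verdict.
Trained networks look in a picture, given as the dict that the camera call returned (one of the last four; its "shot" number tells which), for a name from the list of things; names that differ only in an ending like _2 or _b are one class to them, and where a whole thing is asked for, a point or a joint stands for the part that bears it (a point fixed in the world has none). Each returns a list of dicts, best first, with "conf" (0 to 1); they miss things now and then, are a little off and sometimes report something else, mostly with a low value. They report only what shows in the picture. A call takes as long as a camera call. They do not tell look-alikes from the thing itself.
- ctrl.masks_of(picture, query): "region" (384x512 bool, what is visible of it) and "extent" ([left, top, right, bottom] in pixels, round what is visible of it).
- ctrl.landmark_of(picture, query): "centre" ([row, column] in pixels: a listed point, or the origin of a listed thing).
The state is a dict: "time": time; "qpos": joint angles; "dq": joint speeds; "joint_efforts": joint torques, N m; "eef_pos": TCP position; "tcp_rot": TCP orientation; "contact_force": force on the tool from outside, world axes, zero at the start; "wrist_torque": the same for the moment, N m; "opening": opening from 0.0 (shut) to 1.0 (fully open).
Only numpy, scipy, OpenCV 4.12 (cv2) and the standard library are available. Lean on these libraries where they do the work, as an engineer would, in place of code of your own. Each camera call takes 0.05 s, during which the arm holds its last target. There are 200 camera calls.

## Working session

There is one attempt and no reset: what is moved stays moved. The work goes in short steps, Python scripts to look and compute and a tool call to move; the robot and the scene stay as the last step left them, time stands still between calls to the robot, and variables do not carry over. Pictures are saved under pics/ and viewed, about 8 in all and at most 12, crops included, and the job is handed in when it is done.

Besides the shell and the picture viewer there is one more tool, called after "Request:" as name(argument=value, ...), one argument or row to a line, values as JSON. servo_tool: Moves the arm, as the interface text tells. Its arguments: {"type":"object","properties":{"increments":{"type":"array"},"grip_force":{"type":"number"}},"required":["increments"]}

```bash
mkdir -p pics
cat > h.py <<'E'
import numpy as np, cv2
from plant import ctrl
def ray(p,rc):
    d=np.linalg.inv(p["K"])@[rc[1],rc[0],1.]; T=np.array(p["extrinsics"]); return T[:3,3],T[:3,:3]@d
def onz(p,rc,z):
    o,d=ray(p,rc); return o+d*(z-o[2])/d[2]
def tri(obs):
    A=np.zeros((3,3));b=np.zeros(3)
    for p,rc in obs:
        o,d=ray(p,rc); d=d/np.linalg.norm(d); M=np.eye(3)-np.outer(d,d); A+=M;b+=M@o
    return np.linalg.solve(A,b)
def save(p,n): cv2.imwrite(f"pics/{n}.png",p["frame"][:,:,::-1])
E
python3 - <<'E'
from h import *
np.set_printoptions(precision=4,suppress=True)
P={n:ctrl.read_camera(n) for n in("scene","top")}
cv2.imwrite("pics/a.png",cv2.resize(np.hstack([P[n]["frame"] for n in P]),(800,300))[:,:,::-1])
save(P["top"],"top");
for q,z in(("left_top",.083),("right_top",.083),("jaw_top",.062),("wing",.02),("vise",0),("mug",0),("tin",0)):
    for n in P:
        for r in ctrl.landmark_of(P[n],q)[:3]: print(q,n,round(r["conf"],2),np.round(r["centre"],1),onz(P[n],r["centre"],z))
print(ctrl.get_state(),ctrl.grip_point_offset)
E
```

```text
left_top scene 0.47 [177. 183.] [ 0.5144 -0.125   0.083 ]
left_top top 0.63 [207.7 330. ] [ 0.5117 -0.121   0.083 ]
right_top scene 0.69 [174.1 160.2] [ 0.5152 -0.1834  0.083 ]
right_top top 0.47 [203.8 352.1] [ 0.5205 -0.1752  0.083 ]
jaw_top scene 0.94 [208.4 162. ] [ 0.6158 -0.1381  0.062 ]
jaw_top top 0.98 [165.4 334.7] [ 0.6191 -0.1381  0.062 ]
wing scene 0.77 [243.4 217.5] [0.6538 0.0019 0.02  ]
wing scene 0.56 [212.4 167.6] [ 0.5775 -0.1459  0.02  ]
wing scene 0.56 [245.1  83.2] [ 0.7272 -0.2793  0.02  ]
wing top 0.82 [184.8 335.1] [ 0.5744 -0.144   0.02  ]
wing top 0.72 [131.9 386.2] [ 0.7116 -0.2809  0.02  ]
wing top 0.65 [166.8 279.5] [ 0.6237 -0.0004  0.02  ]
vise scene 0.71 [203.4 178.1] [ 0.5139 -0.1468  0.    ]
vise top 0.77 [203.6 337.5] [ 0.5267 -0.1519  0.    ]
mug scene 0.73 [208.2 106.8] [ 0.5736 -0.312   0.    ]
mug top 0.95 [185.6 399.1] [ 0.572  -0.3152  0.    ]
tin scene 0.75 [215. 258.] [0.5128 0.0587 0.    ]
tin top 0.8 [205.9 260.3] [0.5234 0.0513 0.    ]
{'time': 0.8, 'qpos': array([-1.304 ,  0.2863,  1.5767,  0.    ,  1.2786, -0.15  ]), 'dq': array([-0.0019, -0.0003, -0.0007, -0.0017,  0.0006, -0.0009]), 'joint_efforts': array([ -0.0007, -40.5918, -29.2924,  -0.0002,   0.0004,  -0.    ]), 'eef_pos': array([ 0.2733, -0.6172,  0.2313]), 'tcp_rot': array([0.9784, 0.2069, 0.    , 0.    ]), 'contact_force': array([0.2649, 0.6649, 0.608 ]), 'wrist_torque': array([ 0.0268,  0.0099, -0.01  ]), 'opening': 0.9979150578332976} 0.0187
```

View pics/a.png

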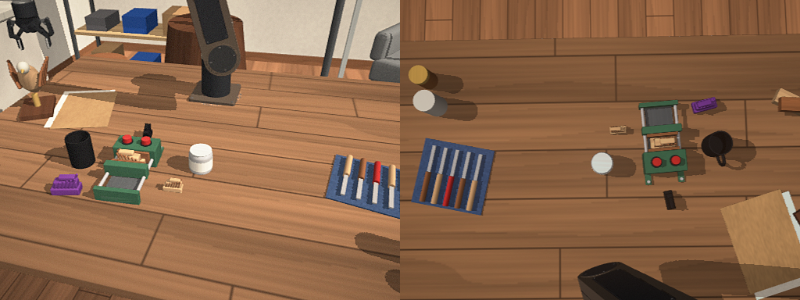

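View pics/top.png

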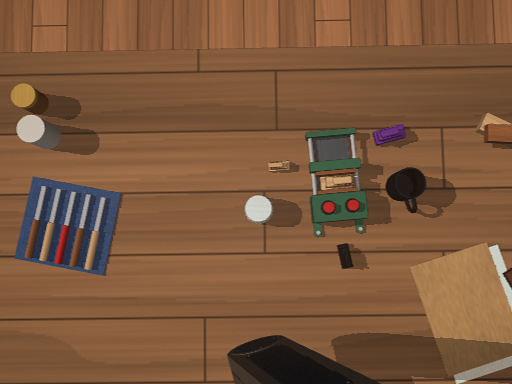

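The top view shows the housing with red buttons at about (row 207, col 329) and (205, 352). The wing is between the jaws at (184, 336), with the mug to the right at (185, 402) and the tin to the left at (208, 259). Next I'll refine the button positions using red segmentation.

```bash
cat >> h.py <<'E'
def reds(p,cent,R=16):
    f=p["frame"].astype(int); m=((f[...,0]>110)&(f[...,1]<70)&(f[...,2]<70)).astype(np.uint8)
    n,l,s,c=cv2.connectedComponentsWithStats(m)
    return [(c[i][::-1],s[i][4]) for i in range(1,n) if s[i][4]>15 and np.linalg.norm(c[i][::-1]-cent)<R*2]
E
python3 - <<'E'
from h import *
np.set_printoptions(precision=4,suppress=True)
for n,c in(("top",(206,341)),("scene",(176,171))):
    p=ctrl.read_camera(n)
    for rc,a in reds(p,np.array(c)): print(n,rc,a,onz(p,rc,.080))
    for q in("left_top","right_top","jaw_top"):
        for r in ctrl.landmark_of(p,q)[:1]: print(q,r["conf"],onz(p,r["centre"],.062 if q=="jaw_top" else .083))
    if n=="top":
        f=p["frame"].astype(int); m=((f[...,1]>f[...,0]+15)&(f[...,1]>f[...,2]+5)).astype(np.uint8); m[:,:300]=0;m[:,375:]=0
        h=m.copy(); h[:187]=0; k,l,s,c=cv2.connectedComponentsWithStats(m)
        for i in range(1,k):
            if s[i][4]>60: r=cv2.minAreaRect(np.argwhere(l==i)[:,::-1].astype(np.float32)); print(r, onz(p,r[0][::-1],.064))
E
```

```text
top [204.5  352.88] 100 [ 0.5189 -0.1776  0.08  ]
top [206.7961 328.4272] 103 [ 0.5141 -0.1176  0.08  ]
left_top 0.47 [ 0.5118 -0.1144  0.083 ]
right_top 0.52 [ 0.5166 -0.1737  0.083 ]
jaw_top 0.57 [ 0.6244 -0.1357  0.062 ]
((330.47955322265625, 132.27459716796875), (5.160536766052246, 49.613590240478516), 84.80557250976562) [ 0.7032 -0.1293  0.064 ]
((334.64239501953125, 164.49566650390625), (9.928038597106934, 50.55381774902344), 84.17366027832031) [ 0.621  -0.1377  0.064 ]
((339.3770751953125, 213.1475372314453), (41.28429412841797, 55.226806640625), 84.80557250976562) [ 0.4988 -0.1464  0.064 ]
((317.5, 229.5), (13.0, 7.0), 90.0) [ 0.459  -0.0912  0.064 ]
scene [178.2169 162.6145] 83 [ 0.5264 -0.1726  0.08  ]
scene [180.0957 186.7234] 94 [ 0.5207 -0.1134  0.08  ]
left_top 0.56 [ 0.51   -0.1234  0.083 ]
right_top 0.52 [ 0.5128 -0.1828  0.083 ]
jaw_top 0.96 [ 0.6134 -0.1423  0.062 ]
```

Request:
servo_tool(
  increments=[
    [0.55,0,0,0.5,0],
    [0.55,0.5,1,0.5,-0.5],
    [0.55,1,2,0.5,-1],
    [0.55,1.5,3,0.5,-1.5],
    [0.55,2,4,0.5,-2],
    [0.55,2.5,5,0.5,-2.5],
    [0.55,3,6,0.5,-3],
    [0.55,3.5,7,0.5,-3.5],
    [0.55,4,8,0.5,-3.7],
    [0.55,4.5,9,0.5,-3.7],
  ],
)

```text
time: 2.03
eef_pos: [0.4415, -0.2799, 0.2516]
tcp_rot: [0.999, 0.046, 0.0, 0.0]
contact_force: [1.0, -1.1, 0.4]
opening: 0.551
```

Request:
servo_tool(
  increments=[
    [0.54,0.4,0.7,0,0],
    [0.54,0.8,1.4,0,0],
    [0.54,1.2,2.1,0,0],
    [0.54,1.6,2.8,-0.5,0],
    [0.54,1.9,3.3,-1,0],
    [0.54,1.9,3.3,-1.5,0],
    [0.54,1.9,3.3,-1.9,0],
    [0.54,1.9,3.3,-1.9,0],
    [0.54,1.9,3.3,-1.9,0],
    [0.54,1.9,3.3,-1.9,0],
  ],
)

```text
time: 2.87
eef_pos: [0.5181, -0.1485, 0.177]
tcp_rot: [0.999, 0.046, 0.001, 0.001]
contact_force: [-0.5, 0.1, 1.1]
opening: 0.539
```

Run:
```python
from h import *
np.set_printoptions(precision=4,suppress=True)
p=ctrl.read_camera("wrist");s=ctrl.get_state();print(s["eef_pos"],s["tcp_rot"],s["contact_force"]);save(p,"w1")
for q in("left_top","right_top"):
    for r in ctrl.landmark_of(p,q)[:2]: print(q,r["conf"],r["centre"],onz(p,r["centre"],.083))
print(np.array(p["extrinsics"]))
for rc,a in reds(p,np.array((200,256)),300): print(rc,a,onz(p,rc,.083))
for n in("top","scene"):
    q=ctrl.read_camera(n);cv2.imwrite(f"pics/{n}2.png",cv2.resize(q["frame"][100:300,(250 if n=="top" else 60):][:,:250,::-1],None,fx=2.5,fy=2.5))
```

```text
[ 0.5183 -0.1486  0.1774] [0.9989 0.0461 0.0016 0.001 ] [ 0.3248  0.2253 -0.6588]
left_top 0.88 [192.4, 226.4] [ 0.5151 -0.1177  0.083 ]
left_top 0.37 [194.1, 293.5] [ 0.5191 -0.1778  0.083 ]
right_top 0.63 [193.9, 293.1] [ 0.5192 -0.1774  0.083 ]
right_top 0.56 [116.8, 257.1] [ 0.5832 -0.1393  0.083 ]
[[ 0.0927 -0.9421 -0.3221  0.601 ]
 [-0.9957 -0.0871 -0.0317 -0.1402]
 [ 0.0018  0.3237 -0.9462  0.321 ]
 [ 0.      0.      0.      1.    ]]
[191.4805 225.3255] 768 [ 0.5159 -0.1167  0.083 ]
[192.2862 291.13  ] 800 [ 0.5206 -0.1755  0.083 ]
```

View pics/w1.png

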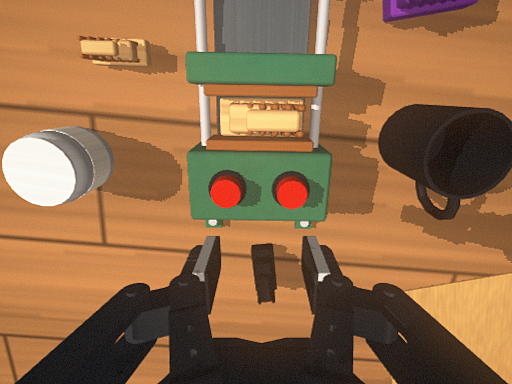

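View pics/scene2.png

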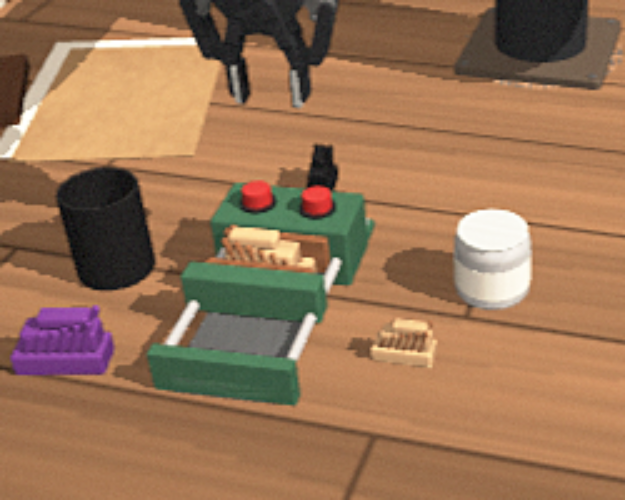

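The wrist view shows the buttons at (191, 225) and (192, 291), with the fingers lined up with them. The offset is about 1.6 mm in y. I'll go down until just above the buttons.

Request:
servo_tool(
  increments=[
    [0.54,0,0.04,-0.5,-0.1],
    [0.54,0,0.04,-1,-0.2],
    [0.54,0,0.04,-1.5,-0.2],
    [0.54,0,0.04,-1.9,-0.2],
    [0.54,0,0.04,-2.1,-0.2],
    [0.54,0,0.04,-2.2,-0.2],
    [0.54,0,0.04,-2.2,-0.2],
    [0.54,0,0.04,-2.2,-0.2],
    [0.54,0,0.04,-2.2,-0.2],
    [0.54,0,0.04,-2.2,-0.2],
  ],
)

```text
time: 3.95
eef_pos: [0.5188, -0.1473, 0.0902]
tcp_rot: [0.999, 0.037, 0.002, 0.001]
contact_force: [0.2, -0.4, 0.8]
opening: 0.538
```

Run:
```python
from h import *
p=ctrl.read_camera("wrist");save(p,"w2");print(ctrl.get_state()["contact_force"])
```

```text
[ 0.17298392  0.10807746 -0.04206822]
```

View pics/w2.png

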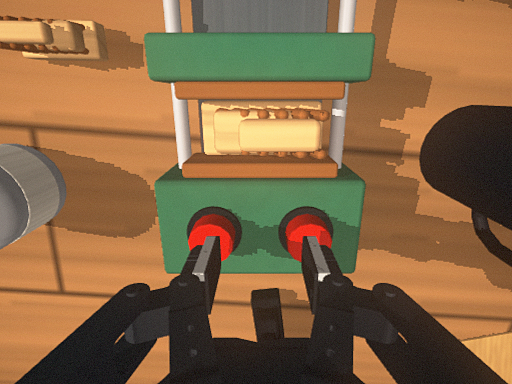

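The tips are over the two buttons (button centres near (238, 212) and (238, 308)). I'll press gently in small steps.

Request:
servo_tool(
  increments=[
    [0.54,0,0,-0.05,0],
    [0.54,0,0,-0.1,0],
    [0.54,0,0,-0.15,0],
    [0.54,0,0,-0.2,0],
    [0.54,0,0,-0.25,0],
    [0.54,0,0,-0.3,0],
    [0.54,0,0,-0.35,0],
    [0.54,0,0,-0.37,0],
    [0.54,0,0,-0.37,0],
    [0.54,0,0,-0.37,0],
  ],
)

```text
time: 4.83
eef_pos: [0.5186, -0.1472, 0.0756]
tcp_rot: [0.999, 0.037, 0.002, 0.001]
contact_force: [-1.7, 0.5, 4.3]
opening: 0.538
```

Request:
servo_tool(
  increments=[
    [0.54,0,0,-0.03,0],
    [0.54,0,0,-0.06,0],
    [0.54,0,0,-0.09,0],
    [0.54,0,0,-0.12,0],
    [0.54,0,0,-0.14,0],
    [0.54,0,0,-0.16,0],
    [0.54,0,0,-0.17,0],
    [0.54,0,0,-0.17,0],
    [0.54,0,0,-0.17,0],
    [0.54,0,0,-0.17,0],
  ],
)

```text
time: 5.67
eef_pos: [0.5187, -0.1472, 0.0725]
tcp_rot: [0.999, 0.038, 0.001, 0.001]
contact_force: [-9.4, 2.9, 21.2]
opening: 0.538
```

Run:
```python
from h import *
s=ctrl.get_state();print(s["eef_pos"],s["contact_force"],s["wrist_torque"])
for n,z in(("wrist",.062),("top",.062),("scene",.062)):
    p=ctrl.read_camera(n);save(p,"p_"+n)
    for r in ctrl.landmark_of(p,"jaw_top")[:1]: print(n,r["conf"],r["centre"],onz(p,r["centre"],z))
```

```text
[ 0.51872897 -0.14722061  0.07245932] [-9.35067997  2.94080981 21.18314403] [0.73550701 1.74206768 0.01318061]
wrist 0.5 [252.6, 313.4] [ 0.51027721 -0.18080291  0.062     ]
top 0.56 [151.4, 329.2] [ 0.65481833 -0.1251827   0.062     ]
scene 0.87 [217.1, 152.2] [ 0.64985421 -0.14644462  0.062     ]
```

The jaw has already moved about 30 mm and the buttons are firmly down. I'll hold with the same load.

Request:
servo_tool(
  increments=[
    [0.54,0,0,-0.07,0],
    [0.54,0,0,-0.07,0],
    [0.54,0,0,-0.07,0],
    [0.54,0,0,-0.07,0],
    [0.54,0,0,-0.07,0],
    [0.54,0,0,-0.07,0],
    [0.54,0,0,-0.07,0],
    [0.54,0,0,-0.07,0],
    [0.54,0,0,-0.07,0],
    [0.54,0,0,-0.07,0],
  ],
)

```text
time: 6.8
eef_pos: [0.5187, -0.1472, 0.0725]
tcp_rot: [0.999, 0.038, -0.0, 0.0]
contact_force: [-9.4, 3.3, 18.3]
opening: 0.536
```

Request:
servo_tool(
  increments=[
    [0.54,0,0,-0.07,0],
    [0.54,0,0,-0.07,0],
    [0.54,0,0,-0.07,0],
    [0.54,0,0,-0.07,0],
    [0.54,0,0,-0.07,0],
    [0.54,0,0,-0.07,0],
    [0.54,0,0,-0.07,0],
    [0.54,0,0,-0.07,0],
    [0.54,0,0,-0.07,0],
    [0.54,0,0,-0.07,0],
  ],
)

```text
time: 7.63
eef_pos: [0.5187, -0.1472, 0.0725]
tcp_rot: [0.999, 0.038, -0.001, 0.0]
contact_force: [-8.0, 2.5, 18.4]
opening: 0.538
```

Request:
servo_tool(
  increments=[
    [0.54,0,0,-0.07,0],
    [0.54,0,0,-0.07,0],
    [0.54,0,0,-0.07,0],
    [0.54,0,0,-0.07,0],
    [0.54,0,0,-0.07,0],
    [0.54,0,0,-0.07,0],
    [0.54,0,0,-0.07,0],
    [0.54,0,0,-0.07,0],
    [0.54,0,0,-0.07,0],
    [0.54,0,0,-0.07,0],
  ],
)

```text
time: 8.47
eef_pos: [0.5187, -0.1472, 0.0725]
tcp_rot: [0.999, 0.038, -0.002, -0.0]
contact_force: [-9.3, 3.0, 17.5]
opening: 0.539
```

```bash
cat > j.py <<'E'
from h import *
s=ctrl.get_state();print(s["time"],s["eef_pos"],s["contact_force"])
I=[]
for n,z in(("wrist",.062),("top",.062),("scene",.062)):
    p=ctrl.read_camera(n)
    for r in ctrl.landmark_of(p,"jaw_top")[:1]: print(n,r["conf"],r["centre"],onz(p,r["centre"],z))
    if n!="wrist": I.append(cv2.resize(p["frame"][100:300,(250 if n=="top" else 60):][:,:200,::-1],None,fx=2,fy=2))
    if n=="top":
        f=p["frame"].astype(int); m=((f[...,1]>f[...,0]+15)&(f[...,1]>f[...,2]+5)).astype(np.uint8); m[:,:300]=0;m[:,375:]=0
        k,l,st,c=cv2.connectedComponentsWithStats(m)
        for i in range(1,k):
            if st[i][4]>60: r=cv2.minAreaRect(np.argwhere(l==i)[:,::-1].astype(np.float32)); print(r, onz(p,r[0][::-1],.062))
import sys
cv2.imwrite(f"pics/{sys.argv[1]}.png",np.hstack(I))
E
python3 j.py open
```

```text
8.4667 [ 0.51871662 -0.14720453  0.0725489 ] [-9.33866017  3.001418   17.50199168]
top 0.55 [146.2, 328.9] [ 0.66808264 -0.12474737  0.062     ]
((330.4781188964844, 132.25192260742188), (5.3322248458862305, 49.601409912109375), 84.95755004882812) [ 0.70368654 -0.12958733  0.062     ]
((332.671875, 144.97239685058594), (9.42442798614502, 50.43342208862305), 84.68545532226562) [ 0.67106929 -0.13431719  0.062     ]
((314.2918701171875, 208.78280639648438), (14.126126289367676, 36.39159393310547), 19.653825759887695) [ 0.51064144 -0.08455581  0.062     ]
scene 0.72 [224.4, 155.9] [ 0.67112352 -0.12826129  0.062     ]
```

View pics/open.png

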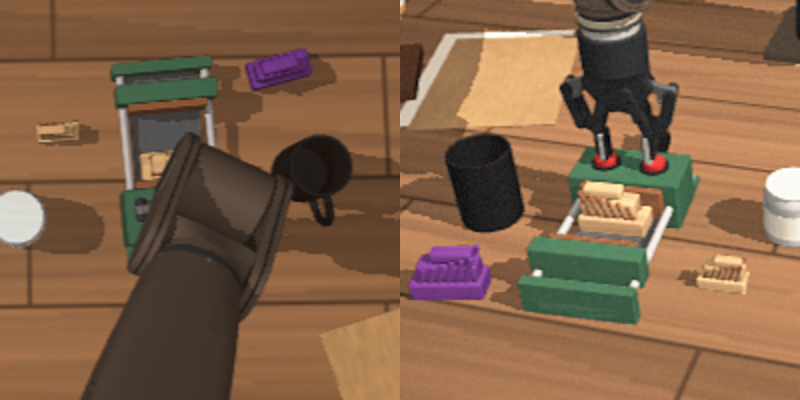

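The jaw moved from x = 0.621 to 0.671, which is 50 mm and its full travel. The wing is standing. Now I'll lift straight up to release.

Request:
servo_tool(
  increments=[
    [0.54,0,0,0.05,0],
    [0.54,0,0,0.15,0],
    [0.54,0,0,0.3,0],
    [0.54,0,0,0.5,0],
    [0.54,0,0,0.9,0],
    [0.54,0,0,1.4,0],
    [0.54,0,0,2,0],
    [0.54,0,0,2.6,0],
    [0.54,0,0,3,0],
    [0.54,0,0,3,0],
  ],
)

```text
time: 9.6
eef_pos: [0.5211, -0.1483, 0.1971]
tcp_rot: [0.999, 0.038, 0.002, 0.002]
contact_force: [0.4, 0.1, -0.3]
opening: 0.538
```

Request:
servo_tool(
  increments=[
    [0.54,0,-0.3,0.3,0],
    [0.54,-0.2,-1,0.5,0],
    [0.54,-0.5,-1.7,0.5,0],
    [0.54,-0.8,-2.4,0.5,0],
    [0.54,-1.1,-3.1,0.5,0],
    [0.54,-1.4,-3.8,0.5,0],
    [0.54,-1.6,-4.4,0.5,0],
    [0.54,-1.7,-4.8,0.5,0],
    [0.54,-1.7,-5,0.5,0],
    [0.54,-1.7,-5,0.5,0],
  ],
)

```text
time: 10.43
eef_pos: [0.4523, -0.3501, 0.2162]
tcp_rot: [0.999, 0.037, 0.001, 0.002]
contact_force: [0.3, 0.5, -1.1]
opening: 0.542
```

```bash
python3 j.py end
python3 - <<'E'
from h import *
p=ctrl.read_camera("top");q=ctrl.read_camera("scene")
for rc,a in reds(p,np.array((206,341))): print("top",rc,a)
for rc,a in reds(q,np.array((176,171))): print("scene",rc,a)
for n,z in(("mug",0),("tin",0),("wing",.02)):
    for x in(p,q):
        for r in ctrl.landmark_of(x,n)[:3]: print(n,r["conf"],onz(x,r["centre"],z))
E
```

```text
10.4333 [ 0.45231804 -0.35007162  0.21621223] [ 0.33485552  0.47122845 -1.10516043]
top 0.68 [147.9, 330.8] [ 0.66367446 -0.12942344  0.062     ]
((330.47943115234375, 132.2665252685547), (5.244330883026123, 49.601409912109375), 84.95755004882812) [ 0.70364906 -0.12958973  0.062     ]
((332.6729736328125, 144.98391723632812), (9.40127182006836, 50.43342208862305), 84.68545532226562) [ 0.67103985 -0.13431923  0.062     ]
((339.3770751953125, 213.1475372314453), (41.28429412841797, 55.226806640625), 84.80557250976562) [ 0.49890402 -0.14674524  0.062     ]
((317.5, 229.5), (13.0, 7.0), 90.0) [ 0.458974   -0.09140871  0.062     ]
scene 0.61 [221.7, 157.1] [ 0.66206872 -0.12949321  0.062     ]
top [204.5  352.88] 100
top [206.84615385 328.41346154] 104
scene [178.31707317 162.64634146] 82
scene [180.48809524 186.64285714] 84
mug 0.6 [ 0.57152547 -0.31199193  0.        ]
mug 0.71 [ 0.5764854  -0.31865228  0.        ]
tin 0.79 [0.51981353 0.05580334 0.        ]
tin 0.59 [0.51172626 0.05500826 0.        ]
wing 0.82 [ 0.70626512 -0.28491517  0.02      ]
wing 0.58 [ 0.39545065 -0.16330743  0.02      ]
wing 0.57 [0.62503238 0.00188124 0.02      ]
wing 0.96 [ 0.57183552 -0.14194698  0.02      ]
wing 0.86 [ 0.72467874 -0.28249653  0.02      ]
wing 0.71 [ 0.41700288 -0.16462557  0.02      ]
```

View pics/end.png

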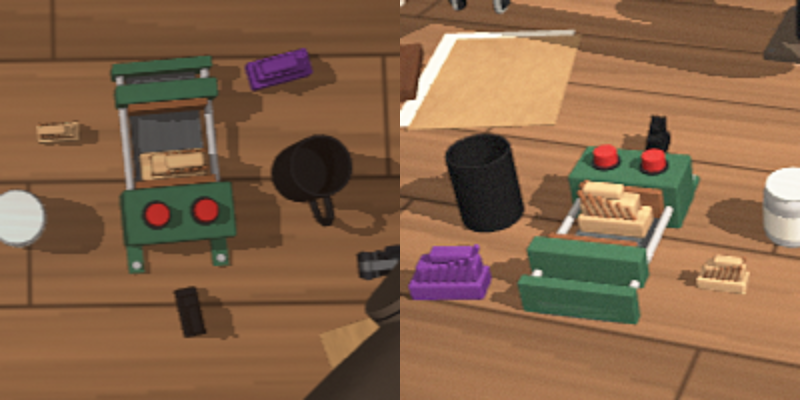

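Both buttons are up, the jaw is open, the wing is standing, and the mug and tin are where they were.

```bash
python3 -c "
from plant import ctrl
print(ctrl.sign_off())"
```

```text
the job is handed in; nothing more can be done
None
```

The vise is open. I pressed both red buttons together, one fingertip on each, and held them until the jaw stopped moving. Then I lifted straight off, moved the arm clear and handed the job in at about 11 s.

- **Jaw:** in the top camera it moved from x = 0.621 to 0.671 m, which is its full 50 mm, and it stayed there after I let go. The network's jaw point read 0.662–0.664 m at the end; I relied on the segmented outline, which was steadier.
- **Buttons:** both are back up. Their top-camera positions match those from before the press. In the scene camera the left one showed slightly less red (84 pixels against 94) and had moved 0.4 pixel, far less than a pressed button would show.
- **Forces:** readings taken while pressing showed at most 21 N vertical, with about 10 N sideways. Contact force was about zero after lifting off.
- **Other items:** the wing is still standing in the vise. The mug and tin are where they were, within detection error.

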